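# Index the dial and stack the cases that come round

## Robot

A 6-joint arm with a two-finger parallel gripper is mounted at the origin on a cart in front of the work surface, level with it; the furniture and walls round the work are solid. World frame = base frame: x ahead of the robot, y to its left, z up, the work surface at z = 0. Lengths are in mm, angles in rad, forces in N, time in s.
With the tool pointing down it reaches from about 325 to 875 mm from the base axis. Payload 4.4 kg.
Tool frame: the origin (TCP) lies on the centre line of the jaws, within the pads' length; the fingertips stand ahead of it and the grasp point (between the pads) lies 6 mm ahead of it (ctrl.tcp_to_tips is the z of the fingertips in the tool frame, in mm); z points along the fingers, y is the line along which they close (so a half turn about z gives the same grasp; the last joint's range is limited). The gripper opens to 85 mm and grips with 20 to 120 N. Pads are 22 mm wide; open, the fingers measure 114 mm over their backs; the gripper's body (76 mm by 85 mm) begins 54 mm behind the grasp point. The pads swing forward as they close: fully open they stand 13 mm farther back than shut.
Start: joints at [1.115, 0.207, 1.542, -0, 1.393, -0.15], TCP at [172.569, 548.496, 256.282] pointing down, gripper open.
Joint ranges: [-2.73, 2.73], [-0.86, 2.22], [0.23, 2.46], [-1.11, 4.25], [0.08, 2.63], [-2.82, 2.82]. Speed limits (rad/s): [2.79, 2.79, 3.14, 3.14, 3.14, 3.14].

## Interface

Orientations are given as a 3x3 rotation matrix whose columns are the frame's x, y, z axes.
In Python, from plant import ctrl, sensors, optics gives the robot as it stands. Calls block until the motion is done:
- ctrl.move_ptp(position, orientation): joint-space move of the TCP to a pose.
- ctrl.move_l(position, rot=None, vel=150, threshold=None): straight line of the TCP; rot=None keeps the orientation; vel is the mean speed in mm/s. With threshold (N) it stops when the force on the tool has changed by that much, and returns True; else False.
- ctrl.set_joints(angles): joint-space move.
- ctrl.gripper_to(opening, force=None): finger opening in mm; force is the grip in N (None keeps the last); returns when the fingers have stopped.
- ctrl.hold(seconds).
- ctrl.solve_ik(position, orientation): joint angles nearest the present ones, or None.
- sensors.read_state(): the state.
- optics.grab_frame(name): name is "side" or "top" or "wrist"; returns (picture, depth): 420x560x3 uint8, red, green, blue; 420x560 float32, mm along the optical axis (not along the pixel's ray), 0 where there is no reading.
- optics.camera_params(name): a dict with "mtx" (3x3 intrinsics, pixels), "R" (3x3) and "t" (3): a world point X has camera coordinates R X + t; the wrist camera has in their place "T_tool_cam" (4x4, takes a point from camera to tool coordinates, whose origin is the TCP and whose axes are the flange's). Camera axes: x right, y down, z forward; pixel columns grow to the right and rows downward; lengths in mm; the calibration is good to about 2 mm. A picture is of the moment at which its call begins: read the wrist's pose just before it. camera_params takes no time and is no camera call.
A pose or a line that the arm cannot do raises ctrl.MotionError and nothing moves.
- ctrl.finish_job(): hands the job in; it is judged then, once.
The state is a dict: "t": time; "q": joint angles; "qvel": joint speeds; "tau": joint torques, N m; "eef_pos": TCP position; "eef_rot": TCP orientation; "force": force on the tool from outside, world axes, zero at the start; "wrist_torque": the same for the moment, N m; "grip_width": finger opening in mm; "grasp_force": force on a finger pad.
Only numpy, scipy, OpenCV 4.12 (cv2) and the standard library are available. Lean on these libraries where they do the work, as an engineer would, in place of code of your own. Each camera call takes 0.05 s, during which the arm holds its last target. There are 200 camera calls.

## Task

Turn the indexing dial clockwise (seen from above) by exactly one position with its bar handle, so that it clicks home and the next case comes to the gap in the wire guard; lift that case out and stack it squarely on the case that stands alone on the bench. Then do the same once more: turn the dial one further position clockwise and stack that case squarely on top, making an upright column of three. Set the cases down rather than dropping them, leave the last case in the dial, and do not move the bottom case or the other things on the bench.

Things in the scene. Friction and masses are not known exactly. Their poses are not given: they have to be found in the camera images.
- dial (a joint): Turn of the dial (aluminium disc 310 mm across, top 40 mm above the bench, on a grey base 336 mm across), rad: 0 at the start, growing clockwise seen from above. Six detented positions pi/3 = 1.047 apart. Turns freely either way; the detent (at most 0.26 N m) pulls it to the nearest position: let go within 0.4 rad of one, it swings home in under 1 s.
- dial_grip (a point): Centre of the black bar handle on the dial's axis, 115 mm above the bench. The bar is 70 mm long (this point's x), 14 mm wide (y) and 28 mm high (101 to 129 mm above the bench), turns with the dial and stands on a round 24 mm stem. At the start it points to the gap in the guard.
- unload (a point): Fixed: centre of the nest floor at the gap in the wire guard, 40 mm above the bench, 115 mm from the dial's axis on the robot's side; x points to the axis. The guard: two hoops of 6 mm wire, tops 94 mm above the bench, radius 95 and 142 mm, over all nests but this one; the gap reaches 40 degrees to either side. It keeps the other cases in.
- nest_b (a point): Centre of the floor of case_b's nest; turns with the dial. Six nests 60 degrees apart, case length radial, each with lips 8 mm high at the case's ends and corners, 2 mm play; the middle 36 mm of the case's long sides is free.
- nest_c (a point): The same for the nest of case_c, one position behind case_b.
- nest_d (a point): The same for the nest of case_d, one position behind case_c.
- case_a: The bottom of the column, standing alone on the bench beside the dial. Closed grey case, lid seam, steel latch on one short side; block 72 x 48 x 40 mm (x y z), 0.1 to 0.23 kg, flat top and bottom. Origin: centre of underside; x along the length (latch at -x), z up.
- case_b: The first case to come: it starts in the nest one position before the gap (to the robot's right of it) and is at the gap when the dial is at 1.047. Closed grey case, lid seam, steel latch on one short side; block 72 x 48 x 40 mm (x y z), 0.1 to 0.23 kg, flat top and bottom. Origin: centre of underside; x along the length (latch at -x), z up.
- case_c: The second case to come, at the gap when the dial is at 2.094. Closed grey case, lid seam, steel latch on one short side; block 72 x 48 x 40 mm (x y z), 0.1 to 0.23 kg, flat top and bottom. Origin: centre of underside; x along the length (latch at -x), z up.
- case_d: The last case, which stays in its nest. Closed grey case, lid seam, steel latch on one short side; block 72 x 48 x 40 mm (x y z), 0.1 to 0.23 kg, flat top and bottom. Origin: centre of underside; x along the length (latch at -x), z up.
- tape_black: Roll of black tape lying flat, 64 mm across, 19 mm high. Bystander, to be left alone. Origin: centre of its underside.
- tape_measure: Yellow and black tape measure, 39 x 81 x 62 mm. Bystander, to be left alone. Origin: centre of its underside.
- pliers_red: Pliers with red handles lying flat, 70 x 179 x 13 mm. Bystander, to be left alone. Origin: centre of its underside.

How it is judged (in metres and radians):
On the way, in this order (a step that is already met when the one before it is completed fails the run):
1. the dial stands at the first position clockwise, at rest, case_b still in its nest (value of joint dial between 0.9672 and 1.1272 rad and velocity of joint dial between -0.15 and 0.15 rad/s and horizontal distance between case_b and nest_b below 0.012 m and horizontal distance between case_c and nest_c below 0.012 m), for 0.3 s.
2. case_b rests released and square on case_a, the dial still at the first position (horizontal distance between case_b and case_a below 0.01 m and height (world z) of case_b between 0.035 and 0.045 m and angle between the x axis of case_b and the x axis of case_a, either way round below 0.14 rad and angle between case_b's own z axis and vertical below 0.06 rad and linear speed of case_b below 0.03 m/s and contact force between the fingers and case_b below 0.2 N and value of joint dial between 0.9672 and 1.1272 rad), for 0.2 s.
3. the dial stands at the second position clockwise, at rest, case_c still in its nest (value of joint dial between 2.0144 and 2.1744 rad and velocity of joint dial between -0.15 and 0.15 rad/s and horizontal distance between case_c and nest_c below 0.012 m), for 0.3 s.
4. case_c rests released and square on case_b (horizontal distance between case_c and case_b below 0.01 m and height (world z) of case_c between 0.075 and 0.085 m and angle between the x axis of case_c and the x axis of case_b, either way round below 0.14 rad and angle between case_c's own z axis and vertical below 0.06 rad and linear speed of case_c below 0.03 m/s and contact force between the fingers and case_c below 0.2 N), for 0.2 s.
At the end, for the whole second after the job is handed in: Dial at rest at 2.094 +- 0.08; case_a within 20 mm of its start; case_b on case_a and case_c on case_b, each centred within 10 mm and turned within 8 degrees of the one below (either way round), upright, released, at rest; case_d in its nest (all of step 4 and horizontal distance between case_b and case_a below 0.01 m and height (world z) of case_b between 0.035 and 0.045 m and angle between the x axis of case_b and the x axis of case_a, either way round below 0.14 rad and angle between each of case_b, case_a's own z axis and vertical below 0.06 rad and linear speed of case_b below 0.03 m/s and contact force between the fingers and case_b below 0.2 N and value of joint dial between 2.0144 and 2.1744 rad and velocity of joint dial between -0.15 and 0.15 rad/s and horizontal distance between case_d and nest_d below 0.012 m and height (world z) of case_d below 0.046 m and distance of case_a from where it was at the start of the episode below 0.02 m); the robot touches nothing.
It fails at once if the dial is turned backwards or past the second position (value of joint dial below -0.5 rad or value of joint dial above 2.6 rad).
It fails at once if a case is dropped (falls free by more than about 15 mm) ((linear speed of case_b above 0.55 m/s and contact force between the fingers and case_b below 0.05 N) or (linear speed of case_c above 0.55 m/s and contact force between the fingers and case_c below 0.05 N)).
It fails at once if a bystander is moved by more than 20 mm (distance of any of tape_black, tape_measure, pliers_red from where it was at the start of the episode above 0.02 m).
It fails at once if the bottom case is pushed away (distance of case_a from where it was at the start of the episode above 0.03 m).
It also fails if it takes over 72 s, if anything falls off the work surface, if the arm or the gripper's body presses on something with over 40 N, if the wrist force passes 120 N, or if a joint passes its speed limit or range.

## Working session

There is one attempt and no reset: what is moved stays moved. The work goes in short steps, each a Python script; the robot and the scene stay as the last script left them, time stands still between calls to the robot, and variables do not carry over. Pictures are saved under pics/ and viewed, at most 10 in all, crops included, and the job is handed in when it is done.

```bash
ls; mkdir -p pics
python3 - <<'E'
from plant import ctrl,sensors,optics
import cv2,numpy as np
ims=[]
for n in("top","side"):
    p,d=optics.grab_frame(n);cv2.imwrite(f"pics/{n}0.png",p[:,:,::-1]);np.savez(f"{n}0.npz",p=p,d=d)
    print(n,optics.camera_params(n))
print(optics.camera_params("wrist"),ctrl.tcp_to_tips)
s=sensors.read_state();print(s)
E
```

```text
pics
top {'mtx': array([[519.22082042,   0.        , 284.31904831],
       [  0.        , 519.22082042, 203.53292365],
       [  0.        ,   0.        ,   1.        ]]), 'R': array([[-1.63988262e-02, -9.99865122e-01,  9.02957252e-04],
       [-9.87774735e-01,  1.60605012e-02, -1.55058481e-01],
       [ 1.55023065e-01, -3.43469544e-03, -9.87904880e-01]]), 't': array([ -76.25685283,  668.46975173, 1554.15890002])}
side {'mtx': array([[387.85671485,   0.        , 280.61625466],
       [  0.        , 387.85671485, 205.50766271],
       [  0.        ,   0.        ,   1.        ]]), 'R': array([[ 0.87947525, -0.4758376 ,  0.01009292],
       [-0.28060695, -0.5355319 , -0.79653332],
       [ 0.38442558,  0.6976992 , -0.60451038]]), 't': array([-602.31134501,  220.26601639,  930.89452084])}
{'mtx': array([[373.86442355,   0.        , 282.48005017],
       [  0.        , 373.86442355, 211.35224577],
       [  0.        ,   0.        ,   1.        ]]), 'T_tool_cam': array([[ 2.67288384e-03, -9.46443439e-01, -3.22858596e-01,
         8.28024560e+01],
       [ 9.99994299e-01,  3.19591597e-03, 
[... 309 characters left out ...]
,
        1.39349420e+00, -1.50500917e-01]), 'qvel': array([ 0.00051603, -0.00305341, -0.00231308, -0.00049523,  0.00066081,
        0.00069839]), 'tau': array([ 2.70952905e-04, -3.84089577e+01, -2.92550361e+01, -1.01112232e-04,
        4.81827112e-03,  1.06038323e-05]), 'eef_pos': array([172.28064725, 547.91726468, 255.22846357]), 'eef_rot': array([[-9.53913270e-01,  3.00081094e-01, -8.99767336e-04],
       [ 3.00082296e-01,  9.53911487e-01, -1.86818777e-03],
       [ 2.97690566e-04, -2.05209336e-03, -9.99997850e-01]]), 'force': array([-0.04415215, -0.15675648,  0.23134962]), 'wrist_torque': array([ 0.01028104, -0.01814768, -0.02095576]), 'grasp_force': 0.0, 'grip_width': 85.40104899653247}
```

View pics/top0.png

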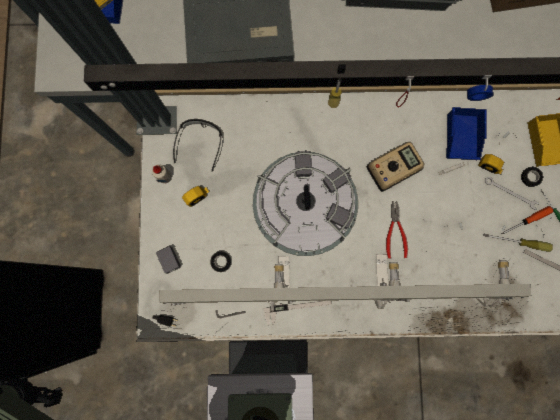

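View pics/side0.png

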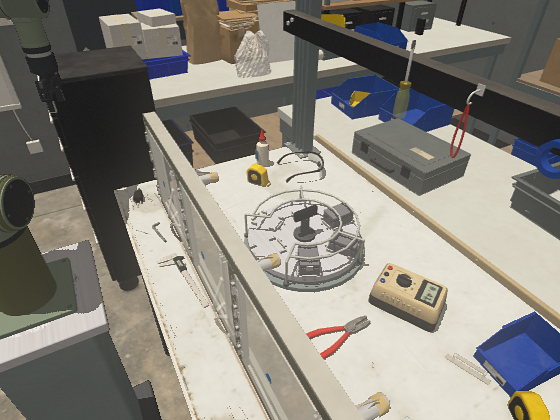

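The top view shows the dial at about (306,203), with three dark cases at (303,163), (336,178) and (340,215). case_a is at (169,259), the black tape at (221,261), the tape measure at (195,196) and the pliers at (397,230). A long rail stands on the robot's side of the dial at row 295. The side view shows that this rail is tall, so I'll measure heights next.

```bash
cat > h.py <<'E'
import numpy as np,cv2
from plant import ctrl,sensors,optics
def cloud(n,d,pose=None):
    c=optics.camera_params(n);K=c["mtx"];v,u=np.mgrid[:420,:560]
    P=np.stack([(u-K[0,2])/K[0,0]*d,(v-K[1,2])/K[1,1]*d,d],-1)
    if n=="wrist":
        T=c["T_tool_cam"];p,R=pose
        return (P@T[:3,:3].T+T[:3,3])@np.array(R).T+p
    return (P-c["t"])@c["R"]
def ray(n,uv,z,pose=None):
    c=optics.camera_params(n);K=c["mtx"];uv=np.atleast_2d(uv).astype(float)
    r=np.c_[uv,np.ones(len(uv))]@np.linalg.inv(K).T
    if n=="wrist":
        T=c["T_tool_cam"];p,R=pose;R=np.array(R)
        o=R@T[:3,3]+p; r=r@T[:3,:3].T@R.T
    else: o=-c["R"].T@c["t"]; r=r@c["R"]
    return o+r*((z-o[2])/r[:,2])[:,None]
E
python3 - <<'E'
from h import *
f=np.load("top0.npz");p,d=f["p"],f["d"];W=cloud("top",d);W[d==0]=np.nan
np.set_printoptions(precision=1,suppress=True)
for n,u,v in[("a",169,259),("tape",221,251),("hand",306,203),("rail",220,295),("rail",350,293),("tm",195,196),("pl",397,240),("bench",240,240),("disc",285,215),("clamp",279,268),("clampbase",287,260),("glass",200,124),("bottle",160,170),("meter",400,165),("caseB",341,215)]:
    print(n,W[v,u],np.nanmax(W[v-3:v+4,u-3:u+4,2]))
x,y,z=W[...,0],W[...,1],W[...,2]
for nm,reg in[("rail",(z>60)&(x>150)&(x<420))]:
    print(nm,[np.nanpercentile(q[reg],[0,5,50,95,100]) for q in(x,y,z)])
# case a top blob
m=((z>30)&(z<50)).astype(np.uint8);k,L,S,C=cv2.connectedComponentsWithStats(m)
for i in range(1,k):
    if S[i,4]>60 and S[i,1]>100 and S[i,0]>140: print(S[i],C[i])
H=np.clip(np.nan_to_num(z),0,250).astype(np.uint8)
cr=np.vstack([cv2.resize(p[130:320,130:430,::-1],None,fx=2.6,fy=2.6)[:,:],])
cv2.imwrite("pics/topc.png",cv2.resize(p[130:320,130:430,::-1],None,fx=2.6,fy=2.6))
mk=(m*255);print(len(np.argwhere(m)))
g=np.s_[130:320,130:430]
cv2.imwrite("pics/h.png",cv2.resize(cv2.applyColorMap(H[g],cv2.COLORMAP_JET),None,fx=2.6,fy=2.6,interpolation=0))
E
```

```text
a [502.7 268.9  40.6] 51.710624091462165
tape [526.1 112.5  16.9] 24.97039942038127
hand [ 655.2 -150.6  131.6] 135.90001057048815
rail [395.8  80.9 300.3] 308.3119795930894
rail [ 395.3 -249.6  299.1] 309.79218194180976
tm [692.7 186.8  66.9] 69.15978692410235
pl [ 552.8 -441.5    0.4] 7.735994765327988
bench [560.6  54.3   3.6] 8.328537445570737
disc [633.7 -88.8  34.5] 95.50813045168528
clamp [462.8 -69.5 254.9] 259.62347082893046
clampbase [495.5 -92.8   2.2] 12.431230073820686
glass [942.1 183.7   3.8] 44.62853904353196
bottle [768.7 288.1  99.8] 126.87382284491858
meter [ 779.6 -447.5   68.4] 83.38468084862123
caseB [ 624.3 -257.7   84.1] 88.5304022102804
rail [array([150.1, 169.1, 387.6, 410.8, 419.3]), array([-708.8, -658.6,  -56.2,  596.2,  757.2]), array([ 60. , 120.8, 301.4, 568.1, 608.5])]
[448 110  52  63 397] [470.5 141.1]
[173 119  18  34  66] [180.  131.5]
[192 119  30  32  93] [209.5 127.6]
[530 118  30  48 199] [539.8 145.8]
[311 155  28  20 315] [322.9 164.4]
[266 156  30  28 393] [281.7 169.6]
[368 163  19  27  70] [375.9 177.4]
[ 276  170   66   82 3453] [306.1 213.2]
[256 179  21  61 212] [263.3 215. ]
[261 180  25  55 688] [270.9 207.4]
[337 182  15  29 317] [344.8 196.7]
[187 186  18  20  64] [197.4 196.3]
[156 246  23  27 377] [167.2 259.4]
8055
```

View pics/topc.png

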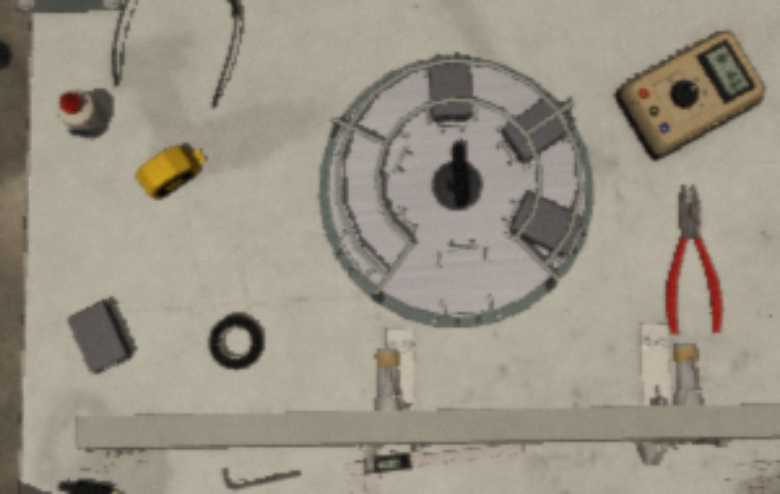

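View pics/h.png

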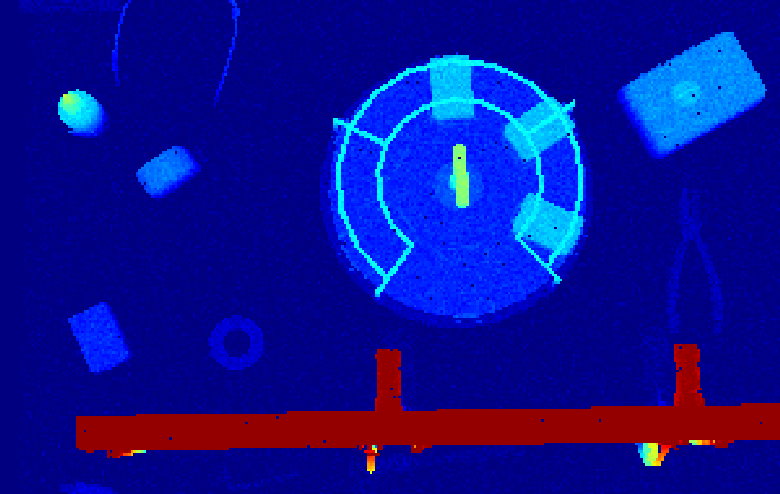

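The top crop and height map show the guard gap facing the robot, centred near crop (460,270), with the bar pointing at it. The rail is a wall about 300 mm high at x≈395, and its clamps reach x≈495 at y≈-70, z≈255. Next I'll fit the arm geometry through the IK to check wall clearance, and measure the scene.

Run:
```python
from h import *
from scipy.optimize import least_squares
np.set_printoptions(precision=2,suppress=True)
f=np.load("top0.npz");p,d=f["p"],f["d"];W=cloud("top",d);W[d==0]=np.nan
x,y,z=W[...,0],W[...,1],W[...,2]
r=np.hypot(x-650,y+152)
hp=W[(z>112)&(r<55)];c=(hp.min(0)+hp.max(0))/2;e=np.linalg.svd((hp-hp.mean(0))[:,:2])[2][0]
print("handle",len(hp),hp.mean(0),c,e)
m=(z>86)&(z<104)&(r>125)&(r<160);P=W[m]
s=least_squares(lambda q:np.hypot(P[:,0]-q[0],P[:,1]-q[1])-q[2],[650,-152,142],loss="soft_l1");print("outer hoop",s.x)
m=(z>86)&(z<104)&(r>80)&(r<108);P=W[m]
s=least_squares(lambda q:np.hypot(P[:,0]-q[0],P[:,1]-q[1])-q[2],[650,-152,95],loss="soft_l1");print("inner",s.x)
m=(z>32)&(z<48)&(np.hypot(x-502,y-268)<60);P=W[m];q=cv2.minAreaRect(P[:,:2].astype(np.float32));print("case_a",len(P),P.mean(0),q)
m=(z>290)&(z<312)&(x>300)&(x<420)
print("wall x",np.nanpercentile(x[m],[1,99]),"y",np.nanmin(y[m]),np.nanmax(y[m]))
m=(z>200)&(z<290)&(x>425)&(x<540);P=W[m];print("clamps z",P[:,2].max())
for a,b in((-150,0),(-500,-300)):
    Q=P[(P[:,1]>a)&(P[:,1]<b)];print(Q.min(0),Q.max(0))
# kinematics
D=[]
def Rm(yaw,t):
    a=np.array([np.cos(yaw),np.sin(yaw),0]);zz=np.array([0,0,-1])*np.cos(t)+a*np.sin(t)
    yy=np.array([-a[1],a[0],0]);return np.c_[np.cross(yy,zz),yy,zz]
for R_ in(450,550,650,750):
  for zz in(60,150,300):
    for t in(-.3,0,.3):
      j=ctrl.solve_ik([R_,0,zz],Rm(0,t))
      if j is not None and abs(j[3])<.01 : D.append([R_,zz,t,*j])
D=np.array(D);print(len(D),D[:3])
def res(k):
    a1,h,L2,L3,o3,Lt,oz=k;q2,q3,q5=D[:,4],D[:,5],D[:,7];s=q2+q3;t=s+q5
    rr=a1+L2*np.sin(q2)+L3*np.sin(s)+o3*np.cos(s)+Lt*np.sin(t)+oz*np.cos(t)
    zz=h+L2*np.cos(q2)+L3*np.cos(s)-o3*np.sin(s)+Lt*np.cos(t)-oz*np.sin(t)
    return np.r_[rr-D[:,0],zz-D[:,1]]
k=least_squares(res,[0,250,400,350,0,250,0]);print(k.x,abs(k.fun).max())
a1,h,L2,L3,o3,Lt,oz=k.x
for nm,pt in(("unload",(540,-152,68)),("a",(500,268,65)),("a3",(500,268,150)),("dial",(652,-152,130))):
  rad=np.hypot(*pt[:2]);yw=np.arctan2(pt[1],pt[0])
  for t in(0,):
    j=ctrl.solve_ik(pt,Rm(yw,t))
    if j is None: print(nm,"none");continue
    s_=j[1]+j[2];E=np.array([a1+L2*np.sin(j[1]),h+L2*np.cos(j[1])]);Wc=E+[L3*np.sin(s_)+o3*np.cos(s_),L3*np.cos(s_)-o3*np.sin(s_)]
    rw=415/np.cos(yw);print(nm,j,"elbow",E,"wrist",Wc,"wall r",rw,"z there",np.interp(rw,[E[0],Wc[0]],[E[1],Wc[1]]))
```

```text
handle 108 [ 672.2  -152.81  128.61] [ 672.5  -152.97  127.57] [-1.   -0.06]
outer hoop [ 671.27 -152.77  140.06]
inner [ 668.6  -153.01   94.36]
case_a 359 [501.74 274.61  40.36] ((501.44354248046875, 275.2095031738281), (74.60095977783203, 48.76043701171875), 23.745433807373047)
wall x [379.57 412.27] y -708.7935212963969 236.27185274233054
clamps z 266.8912598129653
[426.02 -80.25 239.35] [473.82 -56.18 266.38]
[ 426.4  -388.44  235.64] [ 474.38 -363.09  266.  ]
12 [[450.    60.     0.    -0.19   0.22   2.    -0.     0.93  -1.76]
 [450.   150.     0.    -0.19   0.06   1.94  -0.     1.14  -1.76]
 [450.   300.     0.    -0.19  -0.1    1.77  -0.     1.47  -1.76]]
[ 20.78 926.16 450.55 498.74  91.81 932.81  12.68] 0.8459220072252265
unload [-0.43  0.4   1.72 -0.    1.02 -1.73] elbow [ 197.44 1340.63] wrist [ 573.83 1000.77] wall r 431.12724451166326 z there 1129.6235140201059
a [ 0.34  0.42  1.71 -0.    1.02 -1.72] elbow [ 203.91 1337.82] wrist [580.15 997.79] wall r 470.85513016213383 z there 1096.5699852558032
a3 [ 0.34  0.3   1.66 -0.    1.18 -1.72] elbow [ 153.55 1356.7 ] wrist [ 580.25 1082.65] wall r 470.85513016213383 z there 1152.9148632665022
dial [-0.36  0.52  1.4  -0.    1.23 -1.7 ] elbow [ 243.86 1317.61] wrist [ 682.45 1063.04] wall r 426.12822685573326 z there 1211.8170939051297
```

```bash
cat >> h.py <<'E'
def Rm(yaw,t=0):
    "tool down, tool x along yaw heading, tilted by t"
    a=np.array([np.cos(yaw),np.sin(yaw),0]);zz=np.array([0,0,-1])*np.cos(t)+a*np.sin(t)
    yy=np.cross(zz,a);yy/=np.linalg.norm(yy);return np.c_[np.cross(yy,zz),yy,zz]
E
python3 - <<'E'
from h import *
from scipy.optimize import least_squares
np.set_printoptions(precision=2,suppress=True)
off=450*np.sin(.19)
j=[ctrl.solve_ik([R_,0,100],Rm(0)) for R_ in(450,600,750)];off=np.mean([-R_*np.sin(q[0]) for R_,q in zip((450,600,750),j)]);print("off",off,[-R_*np.sin(q[0]) for R_,q in zip((450,600,750),j)])
D=[]
for R_ in(450,550,650,750):
  for zz in(60,150,300):
    for t in(-.3,0,.3):
      q1=-np.arcsin(off/R_)
      j=ctrl.solve_ik([R_,0,zz],Rm(q1,t))
      if j is not None and abs(j[3])<.05 : D.append([np.sqrt(R_**2-off**2),zz,t,*j])
D=np.array(D);print(len(D))
def res(k):
    a1,h,L2,L3,o3,Lt=k;q2,q3,q5=D[:,4],D[:,5],D[:,7];s=q2+q3;t=s+q5
    rr=a1+L2*np.sin(q2)+L3*np.sin(s)+o3*np.cos(s)+Lt*np.sin(t)
    zz=h+L2*np.cos(q2)+L3*np.cos(s)-o3*np.sin(s)+Lt*np.cos(t)
    return np.r_[rr-D[:,0],zz-D[:,1]]
k=least_squares(res,[0,250,400,350,0,250]);print(k.x,abs(k.fun).max())
a1,h,L2,L3,o3,Lt=k.x
for nm,pt in(("unload",(556,-153,68)),("a",(500,272,65)),("a1",(500,272,108)),("a2",(500,272,150)),("dial",(671,-153,130))):
    yw=np.arctan2(pt[1],pt[0])
    j=ctrl.solve_ik(pt,Rm(yw))
    s_=j[1]+j[2];E=np.array([a1+L2*np.sin(j[1]),h+L2*np.cos(j[1])]);Wc=E+[L3*np.sin(s_)+o3*np.cos(s_),L3*np.cos(s_)-o3*np.sin(s_)]
    rw=412/np.cos(j[0]);print(nm,j,"elbow",E,"wrist",Wc,"wall r",rw,"line z there",np.interp(rw,[E[0],Wc[0]],[E[1],Wc[1]]))
E
```

```text
off 86.20000000000003 [np.float64(86.20000000000009), np.float64(86.19999999999993), np.float64(86.20000000000005)]
36
[ -0.  282.7 455.  499.6  94.1 291. ] 2.6147972675971687e-12
unload [-0.42  0.43  1.68 -0.    1.03  1.42] elbow [189.76 696.24] wrist [570.19 359.  ] wall r 450.92921007515696 line z there 464.72064420829264
a [ 0.35  0.42  1.7  -0.    1.02  1.42] elbow [186.3  697.81] wrist [562.63 356.  ] wall r 437.98592930996756 line z there 469.2123830257277
a1 [ 0.35  0.36  1.68 -0.    1.1   1.42] elbow [159.55 708.81] wrist [562.63 399.  ] wall r 437.98592930996756 line z there 494.8025207101738
a2 [ 0.35  0.3   1.66 -0.    1.18  1.42] elbow [135.69 717.  ] wrist [562.63 441.  ] wall r 437.98592930996756 line z there 521.5766031494882
dial [-0.35  0.55  1.34 -0.    1.25  1.45] elbow [239.37 669.64] wrist [682.8 421. ] wall r 438.55296015326155 line z there 557.9579460316954
```

```bash
cat >> h.py <<'E'
def view(n,name=None,z=None):
    s=sensors.read_state();p,d=optics.grab_frame(n)
    pose=(s["eef_pos"],s["eef_rot"]);np.savez((name or n)+".npz",p=p,d=d,t=pose[0],R=pose[1])
    if name: cv2.imwrite(f"pics/{name}.png",p[:,:,::-1])
    W=cloud(n,d,pose);W[d==0]=np.nan
    return p,d,W,pose
E
python3 - <<'E'
from h import *
np.set_printoptions(precision=2,suppress=True)
f=np.load("top0.npz");W=cloud("top",f["d"]);W[f["d"]==0]=np.nan
for u,v in((50,300),(90,280),(30,390),(100,330),(165,320),(145,100)):print(u,v,W[v,u])
m=(W[...,2]>150)&(W[...,0]<700)&(W[...,1]>150)
P=W[m];H,_,_=np.histogram2d(P[:,0],P[:,1],bins=[np.arange(0,701,100),np.arange(150,851,100)]);print(H.astype(int))
# move
t=[600,-153,340];
ctrl.move_l([172,548,400]);
ctrl.move_ptp([420,330,430],Rm(np.arctan2(330,420)+np.pi))
ctrl.move_ptp(t,Rm(np.pi));s=sensors.read_state();print(s["t"],s["q"],s["eef_pos"])
p,d,W,pose=view("wrist","w1")
E
```

```text
50 300 [ 379.07  752.59 -243.26]
90 280 [ 453.    748.1  -609.29]
30 390 [187.23 511.06 381.55]
100 330 [ 230.8   753.18 -770.81]
165 320 [318.8  282.12  20.88]
145 100 [962.84 318.27 176.01]
[[   0    0    0    0    0    0    0]
 [   0    0  497 1035   56    0    0]
 [   0    0    0  354   56    0    0]
 [ 313    0    0    0    0    0    0]
 [ 168    0    0    0    0    0    0]
 [   0    0    0    0    0    0    0]
 [   0    0    0    0    0    0    0]]
4.5083 [-0.39  0.25  1.32  0.    1.57 -1.96] [ 600.3  -151.78  340.46]
```

View pics/w1.png

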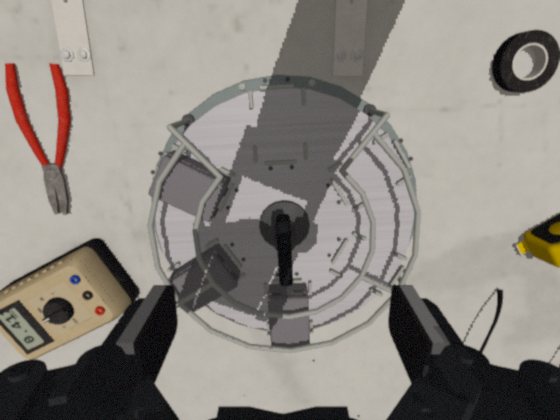

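The wrist view shows the bar from (285,215) to (287,283). The gap faces the robot at the top of the picture, between the hoop end posts at (180,125) and (378,118). case_b is at (190,185). I'll refine the dial centre from this frame, then grip the bar.

Run:
```python
from h import *
from scipy.optimize import least_squares
np.set_printoptions(precision=2,suppress=True)
f=np.load("w1.npz");W=cloud("wrist",f["d"],(f["t"],f["R"]));W[f["d"]==0]=np.nan
x,y,z=W[...,0],W[...,1],W[...,2];r=np.hypot(x-670,y+153)
hp=W[(z>120)&(z<140)&(r<55)][:,:2];print("handle",len(hp),np.median(W[(z>120)&(z<140)&(r<55)][:,2]),cv2.minAreaRect(hp.astype(np.float32)),hp.mean(0))
for a,b,R0 in((125,160,142),(80,108,95)):
    P=W[(z>88)&(z<99)&(r>a)&(r<b)&(x<760)];s=least_squares(lambda q:np.hypot(P[:,0]-q[0],P[:,1]-q[1])-R0,[670,-153],loss="soft_l1");print(R0,s.x,len(P))
    g=np.arctan2(P[:,1]-s.x[1],-(P[:,0]-s.x[0]));print("gap edges deg",np.degrees(g[g>0].min()),np.degrees(g[g<0].max()))
print("disc z",np.nanmedian(z[(r<90)&(r>50)]),"bench",np.nanmedian(z[(r>190)&(r<230)]))
P=W[(z>35)&(z<48)&(r>150)&(r<153)];print(len(P))
```

```text
handle 937 128.74085256064166 ((674.3804931640625, -150.99002075195312), (69.5594253540039, 13.971525192260742), 3.297683000564575) [ 671.6  -151.06]
142 [ 675.19 -151.15] 2685
gap edges deg 35.3482125947979 -41.86213067728236
95 [ 672.76 -151.17] 2225
gap edges deg 35.695805962405494 -42.24068865638049
disc z 47.444004148008105 bench 0.45249977915841555
807
```

```bash
cat >> h.py <<'E'
C=np.array([674.0,-151.0]);TH=np.radians(3.3)
def say(*a):
    s=sensors.read_state();print(*a,"t%.1f"%s["t"],s["eef_pos"].round(1),"F",s["force"].round(1),"M",s["wrist_torque"].round(2),"w%.1f g%.1f"%(s["grip_width"],s["grasp_force"]),"q6 %.2f"%s["q"][5]);return s
def turn(a0):
    "grip the bar at clockwise angle a0 (deg) and turn one position"
    h=np.pi+TH-np.radians(a0)
    ctrl.gripper_to(45)
    ctrl.move_ptp([*C,220],Rm(h)); say("above")
    if ctrl.move_l([*C,131],vel=120,threshold=8): say("HIT");return
    ctrl.gripper_to(10,25);say("gripped")
    for k in(20,40,60): ctrl.move_ptp([*C,131],Rm(h-np.radians(k)));say(k)
    ctrl.gripper_to(45);ctrl.move_l([*C,220],vel=200);say("off")
E
python3 -c "
from h import *
turn(0)
ctrl.gripper_to(70);ctrl.move_ptp([560,-157,340],Rm(np.pi+TH))
view('wrist','w2');say()"
```

```text
above t5.7 [ 674.  -151.2  220.4] F [-0.3 -0.1  0.9] M [ 0.01 -0.1   0.  ] w44.9 g0.0 q6 -1.97
gripped t6.9 [ 674.7 -150.   132.5] F [-0.9  3.4  5.6] M [ 0.64  0.16 -0.  ] w13.6 g26.9 q6 -1.97
20 t7.3 [ 674.7 -149.9  132.4] F [-1.   5.   4.9] M [0.75 0.05 0.8 ] w13.6 g33.4 q6 -1.63
40 t7.8 [ 674.8 -149.9  132.4] F [0.4 4.7 4.1] M [0.72 0.01 0.66] w13.4 g31.1 q6 -1.28
60 t8.2 [ 675.  -150.   132.4] F [-0.4  4.7  7. ] M [ 0.59  0.01 -0.05] w13.1 g27.0 q6 -0.93
off t9.2 [ 673.6 -150.9  219.4] F [-1.2  0.3  0.3] M [-0.01  0.03 -0.02] w45.5 g0.0 q6 -0.93
t10.7 [ 560.  -156.9  339.1] F [ 0.1 -0.2 -0.6] M [-0.02 -0.02  0.01] w70.0 g0.0 q6 -2.05
```

View pics/w2.png

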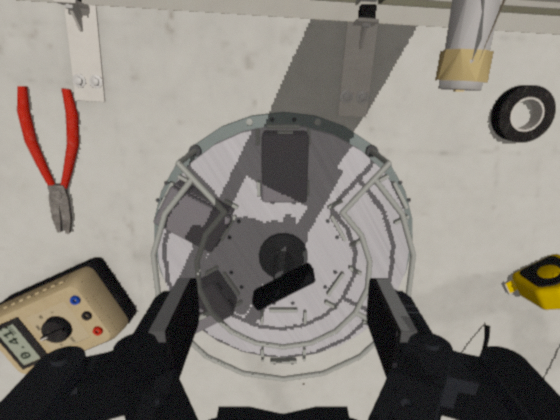

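case_b sits in the gap nest, with its corners near (262,132)–(308,203), and the dial looks home. I'll measure case_b now, then view case_a from the matching pose.

```bash
cat >> h.py <<'E'
def toprect(W,ztop,xy,rad=60):
    z=W[...,2];m=((abs(z-ztop)<6)&(np.hypot(W[...,0]-xy[0],W[...,1]-xy[1])<rad)).astype(np.uint8)
    k,L,S,c=cv2.connectedComponentsWithStats(cv2.morphologyEx(m,cv2.MORPH_OPEN,np.ones((3,3))))
    P=W[L==1+S[1:,4].argmax()];(c,(w,h),a)=cv2.minAreaRect(P[:,:2].astype(np.float32))
    if w<h:w,h,a=h,w,a+90
    a=(a+90)%180-90
    print("rect",np.round(c,1),"mean",P.mean(0).round(1),"size %.1f %.1f yaw %.1f n%d"%(w,h,a,len(P)));return np.array(c),a
E
python3 -c "
from h import *
f=np.load('w2.npz');W=cloud('wrist',f['d'],(f['t'],f['R']));W[f['d']==0]=np.nan
toprect(W,80,(559,-157),45)
h=np.pi+np.radians(23.7)
print(ctrl.solve_ik([503,272,340],Rm(h)),ctrl.solve_ik([503,272,340],Rm(h-np.pi)))
ctrl.move_ptp([503,272,340],Rm(h) );
p,d,W,pose=view('wrist','w3');toprect(W,40,(502,274));say()"
```

```text
rect [ 559.  -156.1] mean [ 557.9 -156.3   80.3] size 73.5 47.9 yaw 3.7 n3193
[ 3.44397858e-01  1.48217812e-01  1.43783583e+00 -4.44089210e-16
  1.55553902e+00 -1.64004150e+00] [ 3.44397858e-01  1.48217812e-01  1.43783583e+00 -4.44089210e-16
  1.55553902e+00  1.50155115e+00]
rect [501.  276.9] mean [499.7 276.7  40.3] size 73.4 47.1 yaw 25.1 n2640
t12.3 [503.6 271.  339.9] F [-0.5  0.2 -0.1] M [ 0.02  0.02 -0.05] w70.0 g0.0 q6 -1.64
```

View pics/w3.png

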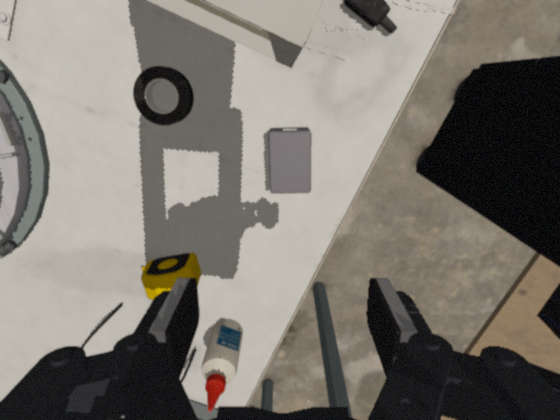

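case_a is alone at about (290,160), latch towards the top. The tape measure (170,272) and black tape (163,95) are well clear. Next is picking case_b and stacking it.

```bash
cat >> h.py <<'E'
def carry(src,sy,dst,dy,zt):
    "pick the case at src from the nest, set it down on dst whose top is at height zt"
    h,g=np.pi+np.radians(sy),np.pi+np.radians(dy)
    ctrl.gripper_to(68);ctrl.move_ptp([*src,150],Rm(h));say("above")
    if ctrl.move_l([*src,68],vel=110,threshold=8): say("HIT");return False
    ctrl.gripper_to(40,35);s=say("gripped");zg=s["eef_pos"][2]
    ctrl.move_l([*src,105],vel=80);ctrl.move_l([*src,210],vel=200);say("lifted")
    ctrl.move_ptp([*dst,210],Rm(g))
    zp=68+zt-40
    ctrl.move_l([*dst,zp+8],vel=120);say("over")
    print(ctrl.move_l([*dst,zp-4],vel=15,threshold=4));say("down")
    ctrl.gripper_to(62);say("open")
    ctrl.move_l([*dst,zp+60],vel=100);return True
E
python3 -c "
from h import *
if carry((559,-156.1),3.5,(501,276.9),25.1,40):
    ctrl.move_ptp([503,272,340],Rm(np.pi+np.radians(23.7)));p,d,W,_=view('wrist','w4');toprect(W,80,(502,276));say()"
```

```text
above t14.2 [ 559.7 -155.3  150.7] F [-0.1  0.5  0.3] M [ 0.03  0.02 -0.03] w67.9 g0.0 q6 -2.05
gripped t15.4 [ 560.  -156.6   69.3] F [ 0.3 -0.2  4. ] M [0.03 0.02 0.04] w47.6 g37.2 q6 -2.05
lifted t16.7 [ 558.1 -155.7  208.6] F [ 0.1  0.2 -1.6] M [ 0.01  0.02 -0.02] w47.6 g37.0 q6 -2.05
over t19.6 [501.9 277.2  77. ] F [ 0.1 -0.1 -0.8] M [-0.01 -0.02  0.07] w47.7 g37.1 q6 -1.66
True
down t20.1 [501.1 276.9  69.3] F [ 0.2 -1.1  4.8] M [-0.1  -0.03  0.01] w47.9 g37.6 q6 -1.66
open t20.4 [499.7 276.4  67.8] F [ 0.9 -1.   0.1] M [-0.01 -0.01  0.  ] w62.1 g0.0 q6 -1.66
rect [500.4 274.9] mean [499.2 274.8  80.3] size 74.0 47.3 yaw 25.1 n3199
t22.1 [501.8 271.6 336.6] F [0.7 0.  0.5] M [ 0.03 -0.02 -0.08] w61.8 g0.0 q6 -1.64
```

View pics/w4.png

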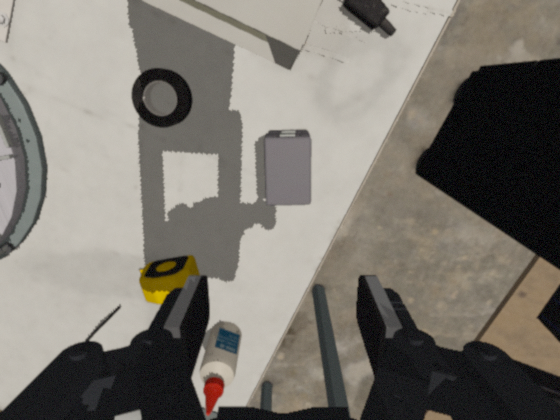

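case_b stands square on case_a at (288,168): 2 mm off centre, yaw the same. On to the second turn.

```bash
python3 -c "
from h import *
turn(60)
ctrl.gripper_to(70);ctrl.move_ptp([560,-157,340],Rm(np.pi+TH))
p,d,W,_=view('wrist','w5');toprect(W,80,(559,-157),45);say()"
```

```text
above t24.1 [ 674.4 -149.6  220.7] F [-0.6  0.1  0. ] M [-0.03  0.   -0.02] w44.9 g0.0 q6 -0.93
gripped t25.4 [ 675.5 -150.8  132.6] F [3.1 1.6 2.9] M [ 0.22 -0.28  0.04] w13.4 g29.5 q6 -0.93
20 t25.8 [ 675.2 -150.9  132.6] F [2.1 2.6 5.4] M [ 0.26 -0.15 -0.01] w13.0 g29.9 q6 -0.58
40 t26.2 [ 674.9 -151.   132.5] F [1.6 1.3 6.5] M [ 0.22 -0.2   0.22] w13.3 g29.9 q6 -0.23
60 t26.7 [ 674.5 -150.9  132.5] F [1.  1.8 6.8] M [ 0.29  0.   -0.64] w13.5 g31.8 q6 0.12
off t27.7 [ 673.6 -150.9  219.4] F [ 0.1 -0.1 -0.3] M [ 0.04 -0.04 -0.03] w45.2 g0.0 q6 0.12
rect [ 559.1 -154.6] mean [ 557.7 -154.6   80.3] size 73.7 48.0 yaw 1.9 n3207
t29.9 [ 560.  -157.   339.7] F [-0.1  0.4  0.1] M [ 0.    0.04 -0.01] w69.7 g0.0 q6 -2.05
```

View pics/w5.png

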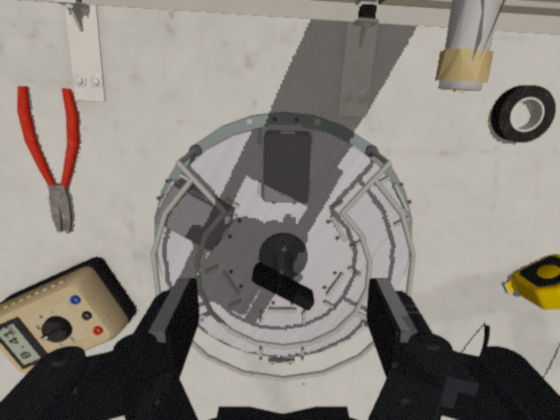

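case_c is at the gap around (287,165) and the dial looks home. I'll stack it.

```bash
python3 -c "
from h import *
if carry((559.1,-154.8),2.3,(500.6,275.6),25.1,80):
    ctrl.move_ptp([503,272,340],Rm(np.pi+np.radians(23.7)));p,d,W,_=view('wrist','w6');toprect(W,120,(502,276));say()
    view('side','s6')"
```

```text
above t30.9 [ 560.4 -155.4  151.5] F [ 0.8 -0.4  0.9] M [ 0.06 -0.05  0.02] w68.1 g0.0 q6 -2.03
gripped t32.1 [ 560.1 -155.2   69.3] F [-0.5  0.4  4. ] M [0.12 0.03 0.02] w47.7 g37.3 q6 -2.03
lifted t33.4 [ 558.2 -154.4  208.6] F [ 0.1 -1.2 -1.9] M [-0.    0.01 -0.03] w47.5 g36.9 q6 -2.03
over t36.0 [501.4 275.8 116.9] F [ 0.3 -0.1 -0.7] M [-0.01 -0.03 -0.02] w47.6 g36.9 q6 -1.66
True
down t36.5 [500.9 275.7 109.3] F [ 0.1 -0.1  3.5] M [ 0.05 -0.15  0.  ] w47.7 g37.6 q6 -1.66
open t36.8 [499.2 275.1 107.6] F [-0.3 -0.6  0.5] M [-0.07 -0.03 -0.06] w61.9 g0.0 q6 -1.66
rect [500.1 273.8] mean [498.7 273.4 120.2] size 74.0 47.3 yaw 25.4 n3910
t38.3 [501.9 271.6 336.9] F [ 0.3 -0.  -0.3] M [0.02 0.03 0.  ] w62.1 g0.0 q6 -1.64
```

View pics/w6.png

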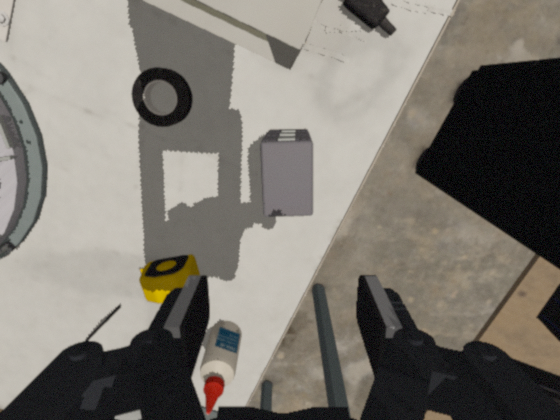

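The column of three stands square at (287,175), with offsets of 1–2 mm and a top height of 120 mm. I'll hand it in.

```bash
python3 -c "
from plant import ctrl
print(ctrl.finish_job())"
```

```text
the job is handed in; nothing more can be done
None
```

I turned the dial two positions clockwise, stacked case_b and case_c on case_a in a column square to within about 2 mm, left case_d in the dial, and handed the job in at about 38 s of the 72 s; no verdict was returned.

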